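# Feel for the hidden release notch and let the specimen drawer out

### The arm

A 7-joint arm with a two-finger parallel gripper is mounted at the origin on a cart in front of the work surface, level with it; the furniture and walls round the work are solid. World frame = base frame: x ahead of the robot, y to its left, z up, the work surface at z = 0. Lengths are in m, angles in degrees, forces in N, time in s.
With the tool pointing down it reaches from about 0.425 to 0.875 m from the base axis. Payload 4.7 kg.
Tool frame: the origin (TCP) lies between the finger pads; the fingertips stand 19 mm ahead of it and the grasp point (between the pads) is the TCP; x points along the fingers, z is the direction in which the jaws open and shut, and the axes are right-handed (so a half turn about x gives the same grasp; the last joint's range is limited). The gripper opens to 87 mm and grips with 3 to 60 N. Pads are 19 mm wide; open, the fingers measure 117 mm over their backs; the gripper's body (75 mm by 190 mm) begins 51 mm behind the grasp point.
Start: joints at [71.396, 18.392, -4.016, 83.108, 1.295, 78.541, -3.26], TCP at [0.216, -0.613, 0.242] pointing down, gripper open.
Joint ranges: [-163.93, 163.93], [-17.29, 119.83], [-79.2, 71.16], [3.27, 140.29], [-89.18, 269.18], [5.43, 117.66], [-154.24, 154.24]. Speed limits (degrees/s): [147.25, 147.25, 180, 180, 180, 180, 180].

### API

Orientations are given as [roll, pitch, yaw] about the fixed x, y, z axes, in that order (R = Rz(yaw) Ry(pitch) Rx(roll)).
In Python, from cell import monitor, read_camera, camera_model, env, regions_of gives the robot as it stands. The module is installed in compiled form; this text tells all that it offers.
- The arm moves only by the tool step_arm, never from a script. Its argument "deltas" is a list of rows, each a list of 5 numbers: the gripper's target within -1 to 1 (fully open at 1, half-way at 0, shut at -1), then the shift along the tool's x, y, z in m, then the turn about the tool's x in degrees. A call has 1 to 12 rows; each row is the pose to reach, as a shift and turn from the pose commanded when the call began, along the tool's axes at that moment; what a row does not reach only later rows make up. A row lasts 1/8 s, in which the tool goes at most 62.5 mm and 10.7 degrees, less where a joint would pass 70% of its speed; a pose out of reach is approached as far as the arm can. A call with a gripper value outside its range is refused whole. The fingers move at their own pace and stop on an object; "newtons" is the grip in N (left out, the last holds). Time passes only in rows, so rows that repeat a pose let the fingers close. It gives the time, the measured TCP pose, the force and the opening at its end, in the units of the state.
- monitor.get_obs(): the state, without advancing time (a new reading comes with each control period).
- read_camera(name): name is "side" or "top"; returns (picture, depth): 400x640x3 uint8, red, green, blue; 400x640 float32, m along the optical axis (not along the pixel's ray), 0 where there is no reading.
- camera_model(name): a dict with "fx", "fy", "cx", "cy" (pixels), "xyz" and "attitude" of the camera in the world. Camera axes: x right, y down, z forward; pixel columns grow to the right and rows downward; lengths in m; the calibration is good to about 2 mm. A picture is of the moment at which its call begins. camera_model takes no time and is no camera call.
- env.sign_off(): hands the job in, once; it reports no verdict.
Trained networks look in the newest picture that a camera, given by its name, has taken for a name from the list of things; names that differ only in an ending like _2 or _b are one class to them, and where a whole thing is asked for, a point or a joint stands for the part that bears it (a point fixed in the world has none). Each returns a list of dicts, best first, with "p" (0 to 1); they miss things now and then, are a little off and sometimes report something else, mostly with a low value. They report only what shows in the picture. A call takes as long as a camera call.
- regions_of(camera, thing): "pixels" (400x640 bool, what is visible of it) and "pixel" ([column, row] in pixels, amid what is visible of it).
The state is a dict: "time_s": time; "qpos": joint angles; "joint_velocities": joint speeds; "effort": joint torques, N m; "tool_pos": TCP position; "tool_rot": TCP orientation; "force": force on the tool from outside, world axes, zero at the start; "wrist_torque": the same for the moment, N m; "grip_width": finger opening in m.
Only numpy, scipy, OpenCV 4.12 (cv2) and the standard library are available. Lean on these libraries where they do the work, as an engineer would, in place of code of your own. Each camera call takes 0.05 s, during which the arm holds its last target. There are 200 camera calls.

### The job

The blue drawer of the grey specimen box is shut, and its release key lies out of sight in a notch somewhere along the black springy sill on the box's far top edge. With closed, empty fingers, touch the sill near its left-hand end, run the fingertips lightly along it to the right until they come to the notch, and press the key in there all the way down so that the drawer comes fully out. Do not touch the drawer itself or lean hard on the box, and leave the things standing around it alone.

Things in the scene. Friction and masses are not known exactly. Their poses are not given: they have to be found in the camera images.
- specimen_box: grey metal box, 150 (x) x 290 (y) x 80 mm, fixed; origin: centre of its underside, z up, -x its front with the drawer, +y its left as the robot sees it. The housing (x -75 to +37 mm) is 80 mm high; behind it the far edge is lower and carries the black sill, 36.5 mm wide, centre line x = +53.5 mm, y +130 to -130 mm, top at z 55 mm. Cheeks and apron round the sill are no higher than 55 mm
- sill_left_end (a point): top of the sill at its left-hand end, mid-width, 55 mm above the bench; turns with the box; the sill runs from here 260 mm to -y. First 84 mm of whole sill, then four 44 mm places, centred 106, 150, 194 and 238 mm from this end: one of them, drawn anew each time, is the notch (open above, 44 mm long, as wide as the sill, 6 mm deep to the key), the others are whole sill
- sill_start: the first 84 mm of the black sill at its left end, never the notch; origin at the middle of its top face. All the sill sinks as one piece on springs, by 4 mm at most: about 2 N to start it, then about 1.5 N more per mm
- release_key (a joint): how far the release key is pressed down, m: 0 up, 0.008 fully down, at a hard stop. Its flat black top fills the bottom of the notch, 6 mm below the sill's top. It resists with a steady friction of about 4 to 5 N and stays wherever it is left; it has no spring
- drawer (a joint): how far the drawer stands out of the box towards its front, m: 0 shut, 0.024 fully out; it is driven by the release key (3 mm for each mm of key) and stays out
- weight: bystander: bright steel knobbed weight, 27 mm across, 35 mm high, loose, on the bench on the far side of the box; origin at the centre of its underside
- grey_clip: bystander: small grey U-shaped plastic clip, 20 x 36 x 22 mm, loose, on the bench on the far side of the box; origin at the centre of its underside
- carton: bystander: small white carton, 60 x 90 x 45 mm, loose, on the bench on the far side of the box; origin at the centre of its underside

How it is judged:
By the outcome, as a careful person would: the job done as asked, in the order asked, and still so for the second after the job is handed in, with the robot touching nothing.
It also fails if it takes over 64 s, if anything falls off the work surface, if the arm or the gripper's body presses on something with over 40 N, if the wrist force passes 120 N, or if a joint passes its speed limit or range.

## Working session

There is one attempt and no reset: what is moved stays moved. The work goes in short steps, Python scripts to look and compute and a tool call to move; the robot and the scene stay as the last step left them, time stands still between calls to the robot, and variables do not carry over. Pictures are saved under pics/ and viewed, about 8 in all and at most 12, crops included, and the job is handed in when it is done.

Besides the shell and the picture viewer there is one more tool, called after ">>>" as a command line: name --pt "numbers of a row" for each row, then --argument value for the rest. step_arm: Moves the arm, as the interface text tells. Its arguments: {"type":"object","properties":{"deltas":{"type":"array"},"newtons":{"type":"number"}},"required":["deltas"]}

```bash
mkdir -p pics; cat > h.py <<'E'
import numpy as np, cv2
from scipy.spatial.transform import Rotation as R
from cell import monitor, read_camera, camera_model, env, regions_of
def cloud(name,d):
    m=camera_model(name); v,u=np.mgrid[0:400,0:640]
    p=np.stack([(u-m['cx'])/m['fx']*d,(v-m['cy'])/m['fy']*d,d],-1)
    return p@R.from_euler('xyz',m['attitude'],degrees=True).as_matrix().T+np.array(m['xyz'])
E
python3 - <<'E'
from h import *
o=monitor.get_obs(); print({k:np.round(v,3) for k,v in o.items()})
for c in('side','top'):
    m=camera_model(c);print(m)
    im,d=read_camera(c); P=cloud(c,d)
    cv2.imwrite(f'pics/{c}0.png',im[...,::-1])
    for t in('specimen_box','sill_start','drawer','weight','grey_clip','carton'):
        for r in regions_of(c,t)[:2]:
            k=r['pixels']&(d>0); q=P[k]
            print(c,t,round(r['p'],2),np.round(r['pixel']),k.sum(),np.round(np.median(q,0),3) if len(q) else '',np.round(np.percentile(q,[2,98],axis=0),3).tolist() if len(q) else '')
E
```

```text
{'time_s': np.float64(0.0), 'qpos': array([71.398, 18.438, -4.015, 83.174,  1.296, 78.54 , -3.261]), 'joint_velocities': array([-0.047, -0.095, -0.029, -0.036, -0.087,  0.055, -0.04 ]), 'effort': array([ 0.0000e+00, -4.9129e+01, -4.0400e-01, -3.1253e+01, -6.4000e-02,
        4.4000e-02,  0.0000e+00]), 'tool_pos': array([ 0.216, -0.613,  0.24 ]), 'tool_rot': array([-176.12 ,   89.893,  113.291]), 'force': array([-0.918,  0.364,  0.064]), 'wrist_torque': array([ 0.037, -0.012, -0.011]), 'grip_width': np.float64(0.087)}
{'fx': 518.7116569166865, 'fy': 518.7116569166865, 'cx': 318.5391126340779, 'cy': 187.27986528635526, 'xyz': array([ 0.40113022, -0.25588574,  0.78707555]), 'attitude': array([-147.20222472,    0.6832426 ,  -34.37075552])}
side specimen_box 0.92 [277. 249.] 16617 [0.542 0.072 0.079] [[0.438, -0.056, 0.009], [0.65, 0.222, 0.082]]
side sill_start 0.6 [254. 188.] 569 [0.57  0.196 0.054] [[0.547, 0.163, 0.051], [0.594, 0.235, 0.057]]
side drawer 0.57 [260. 285.] 1540 [0.496 0.049 0.041] [[0.436, -0.046, 0.005], [0.549, 0.156, 0.056]]
side weight 0.69 [270. 157.] 213 [0.638 0
[... 288 characters left out ...]
fy': 411.6452616243233, 'cx': 323.3943803583721, 'cy': 201.3739471457761, 'xyz': array([0.57149313, 0.14323709, 0.90293708]), 'attitude': array([-175.65259998,    0.40030822,  -90.65300498])}
top specimen_box 0.73 [349. 247.] 8915 [0.547 0.097 0.079] [[0.449, -0.042, 0.052], [0.643, 0.23, 0.082]]
top sill_start 0.78 [299. 238.] 663 [0.563 0.197 0.054] [[0.535, 0.158, 0.051], [0.591, 0.234, 0.057]]
top weight 0.58 [270. 203.] 135 [0.641 0.263 0.022] [[0.628, 0.252, 0.006], [0.654, 0.276, 0.034]]
top grey_clip 0.5 [310. 187.] 154 [0.667 0.178 0.005] [[0.651, 0.162, -0.001], [0.681, 0.193, 0.022]]
top carton 0.89 [349. 156.] 1261 [0.737 0.087 0.044] [[0.696, 0.042, 0.02], [0.779, 0.129, 0.047]]
```

```bash
python3 - <<'E'
from h import *
im,d=read_camera('top');P=cloud('top',d)
r=regions_of('top','specimen_box')[0]['pixels']; s=regions_of('top','sill_start')[0]['pixels']
k=(P[...,2]>.07)&(P[...,2]<.088)&cv2.dilate(r.astype(np.uint8),np.ones((9,9))).astype(bool)
rect=cv2.minAreaRect((P[k][:,:2]*1000).astype(np.float32));print(rect,np.median(P[k][:,2]))
print(cv2.boxPoints(rect).round(0).tolist())
print(cv2.minAreaRect((P[s&(P[...,2]>.045)][:,:2]*1000).astype(np.float32)))
a=im[120:360,200:480];b=cv2.resize(a,None,fx=2.5,fy=2.5,interpolation=cv2.INTER_CUBIC)
cv2.imwrite('pics/topc.png',b[...,::-1])
E
```

```text
((542.515869140625, 83.7723617553711), (112.34066009521484, 290.50665283203125), 29.243894577026367) 0.07888833998408262
[[423.0, 183.0], [564.0, -70.0], [662.0, -16.0], [521.0, 238.0]]
((565.7034301757812, 192.74566650390625), (36.066043853759766, 92.93927001953125), 27.879281997680664)
```

View pics/topc.png

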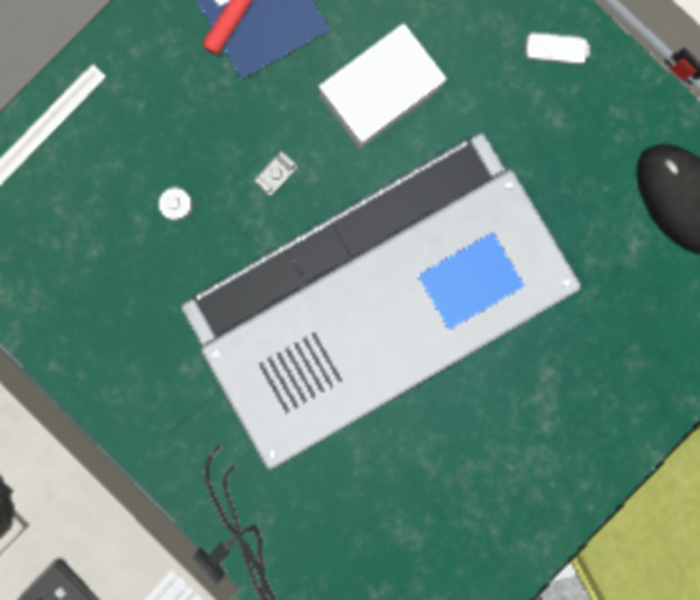

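View pics/side0.png

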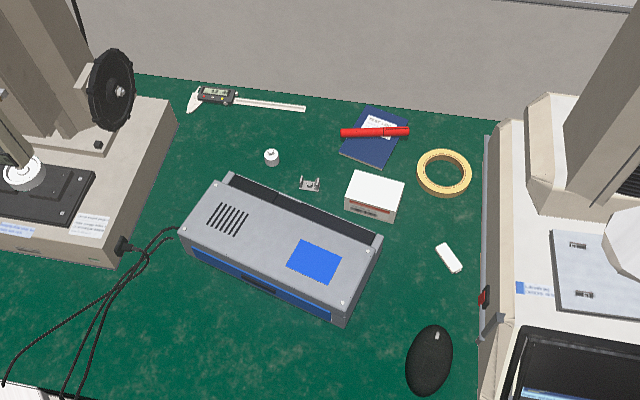

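Crop: black sill runs (200,320)→(490,155), with faint seams at (297,262) and (345,237), suggesting the first place (to be confirmed by touch). The side view shows weight, clip and carton behind the box, and tall instruments on either side.

```bash
python3 - <<'E'
from h import *
o=monitor.get_obs(); M=R.from_euler('xyz',o['tool_rot'],degrees=True).as_matrix()
print(M.round(4).T.tolist())
x=np.array([.873,.488,0]);y=np.array([-.488,.873,0]);O=np.array([.5591,.0931,0])
H={}
for c in('side','top'):
    im,d=read_camera(c);P=cloud(c,d);q=P[d>0]
    for a,b,z in q:
        k=(int(np.floor(a*10)),int(np.floor(b*10)));H[k]=max(H.get(k,0),z)
print('rows x -0.2..1.1, cols y -.9...8 (cm)')
for i in range(-2,12):print(i,' '.join('%3d'%round(100*H[(i,j)]) if (i,j) in H else '  .' for j in range(-9,9)))
p=o['tool_pos']; 
for s in (25,106,150,194,238): 
    t=O+.0535*x+(.130-s/1000)*y; print(s,t.round(4),(M.T@(t-p)).round(4))
w=M.T@(-y); print('turn deg about tool x to bring z onto -y',np.degrees(np.arctan2(-w[1],w[2])))
E
```

```text
[[0.0, -0.0, -1.0], [0.9432, 0.3324, -0.0], [0.3324, -0.9432, 0.0]]
rows x -0.2..1.1, cols y -.9...8 (cm)
-2   .   .   .   .   .   .   .   .   .   .   .   .   .   .   .   .   .   .
-1   .   .   .   .   .   0   0   0   .   .   .   .   .   .   .   .   .   .
0   .   .   .   .   .   0   0   0   .   .   0   0   .   .   .   .   .   .
1   .   .   0   0   0   0   0   0   0   1   1   1   8   .   .   .   .   .
2   .   .   0   0   0   0   0   0   0   1   1  11  26  14   .   .   .   .
3   0   .   0   0   0   0   0   1   1   1   3  11  38  45   .   0  11   6
4   0   0   0   0   0   0   1   1   1   8   8   9  25  51  12  29  19   .
5   0   0   0   0   0   0   3   3   8   9   8   8   9  18  36  33   .   .
6   0   0   .   .   1   7  13   4   8   8   6   4   1  49  46   .   .   .
7   0   .   .   1   7  15  17  16   1   5   5   3  56  58   .   .   .   .
8   .   .   .   5  14  23  41  41  22   2   3  38  52   .   .   .   .   .
9   .   .   .   5  15  19  24  41  43  21  29  35   .   .   .   .   .   .
10   .   .   .   1   .  15  16   .  22  30  29   .   .   .   .   .   .   .
11   .   .   .   .   .   .   .   .   .  30   .   .   .   .   .   .   .   .
25 [0.5546 0.2109 0.    ] [ 0.2415  0.5932 -0.6646]
106 [0.5941 0.1402 0.    ] [ 0.2415  0.6069 -0.5848]
150 [0.6156 0.1017 0.    ] [ 0.2415  0.6144 -0.5414]
194 [0.637  0.0633 0.    ] [ 0.2416  0.6219 -0.498 ]
238 [0.6585 0.0249 0.    ] [ 0.2416  0.6294 -0.4547]
turn deg about tool x to bring z onto -y -9.792510180038976
```

>>> step_arm --pt "-1 -0.02 0.02 -0.02 0" --pt "-1 -0.04 0.06 -0.06 -2" --pt "-1 -0.06 0.1 -0.1 -4" --pt "-1 -0.06 0.145 -0.14 -6" --pt "-1 -0.06 0.19 -0.18 -8" --pt "-1 -0.06 0.235 -0.22 -9.8" --pt "-1 -0.06 0.28 -0.265 -9.8" --pt "-1 -0.06 0.33 -0.32 -9.8" --pt "-1 -0.06 0.365 -0.36 -9.8" --pt "-1 -0.06 0.395 -0.4 -9.8" --pt "-1 -0.06 0.425 -0.44 -9.8" --pt "-1 -0.06 0.46 -0.48 -9.8" --newtons 20

```text
time_s: 2.45
tool_pos: [0.4906, -0.0061, 0.3019]
tool_rot: [11.4, 89.9, -49.5]
force: [1.3, -0.7, 0.0]
grip_width: 0.0005
```

```bash
python3 - <<'E'
from h import *
o=monitor.get_obs(); p=o['tool_pos']; M=R.from_euler('xyz',o['tool_rot'],degrees=True).as_matrix()
print(o['time_s'],p.round(4),o['force'].round(2),o['grip_width'],o['qpos'].round(1)); print(M.T.round(3).tolist())
x=np.array([.873,.488,0]);y=np.array([-.488,.873,0]);O=np.array([.5591,.0931,0])
for s in (30,40,50):
    t=O+.0535*x+(.130-s/1000)*y;print(s,t.round(4),(M.T@(t-p)).round(4))
    for c in('side','top'):
        im,d=read_camera(c);q=cloud(c,d)[d>0];q=q[(q[:,2]>.10)&(q[:,2]<.30)]
        a=(q-t)@x;b=(q-t)@y;k=(abs(a)<.06)&(b>0)&(b<.3);
        print(c,np.sort(b[k])[:5].round(3), q[k][np.argsort(b[k])[:1]].round(3))
E
```

```text
2.45 [ 0.4906 -0.0061  0.3019] [ 1.32 -0.7   0.05] 0.0005184498531901281 [ 38.5  -1.4 -39.7  98.5  -0.8  82.6 -62. ]
[[0.001, -0.001, -1.0], [0.873, 0.488, 0.0], [0.488, -0.873, 0.002]]
30 [0.557  0.2065 0.    ] [ 0.3018  0.1615 -0.1537]
side [0.202 0.202 0.202 0.203 0.203] [[0.409 0.355 0.189]]
top [0.201 0.202 0.202 0.202 0.202] [[0.409 0.355 0.185]]
40 [0.5619 0.1978 0.    ] [ 0.3018  0.1615 -0.1437]
side [0.212 0.212 0.212 0.212 0.212] [[0.413 0.358 0.184]]
top [0.211 0.212 0.212 0.212 0.212] [[0.41  0.355 0.189]]
50 [0.5668 0.189  0.    ] [ 0.3018  0.1616 -0.1337]
side [0.222 0.222 0.222 0.222 0.222] [[0.411 0.356 0.187]]
top [0.221 0.221 0.222 0.222 0.223] [[0.409 0.354 0.185]]
```

>>> step_arm --pt "-1 0 0.04 -0.04 0" --pt "-1 0 0.08 -0.08 0" --pt "-1 0 0.12 -0.12 0" --pt "-1 0.02 0.1615 -0.1535 0" --pt "-1 0.07 0.1615 -0.1535 0" --pt "-1 0.12 0.1615 -0.1535 0" --pt "-1 0.165 0.1615 -0.1535 0" --pt "-1 0.195 0.1615 -0.1535 0" --pt "-1 0.21 0.1615 -0.1535 0" --pt "-1 0.216 0.1615 -0.1535 0" --pt "-1 0.216 0.1615 -0.1535 0"

```text
time_s: 4.12
tool_pos: [0.557, 0.2051, 0.0862]
tool_rot: [62.9, 89.9, 2.1]
force: [0.3, 0.4, -0.2]
grip_width: 0.0001
```

```bash
cat > st.py <<'E'
from h import *
o=monitor.get_obs(); p=o['tool_pos']; M=R.from_euler('xyz',o['tool_rot'],degrees=True).as_matrix()
x=np.array([.873,.488,0]);y=np.array([-.488,.873,0]);O=np.array([.5591,.0931,0])
b=(p-O)
print('t',round(o['time_s'],2),'s(mm) %.1f across %.1f tip_z %.1f'%(130-1000*b@y,1000*b@x-53.5,1000*p[2]-19),'F',o['force'].round(2), 'along',round(o['force']@-y,2))
E
python3 - <<'E'
from h import *
exec(open('st.py').read())
im,d=read_camera('top')
b=cv2.resize(im[150:300,230:430],None,fx=4,fy=4,interpolation=cv2.INTER_CUBIC)
im2,d=read_camera('side');c=cv2.resize(im2[100:250,180:380],None,fx=4,fy=4,interpolation=cv2.INTER_CUBIC)
cv2.imwrite('pics/a.png',b[...,::-1]);cv2.imwrite('pics/b.png',c[...,::-1])
E
```

```text
t 4.12 s(mm) 31.2 across -0.7 tip_z 67.2 F [ 0.29  0.38 -0.22] along -0.19
```

View pics/b.png

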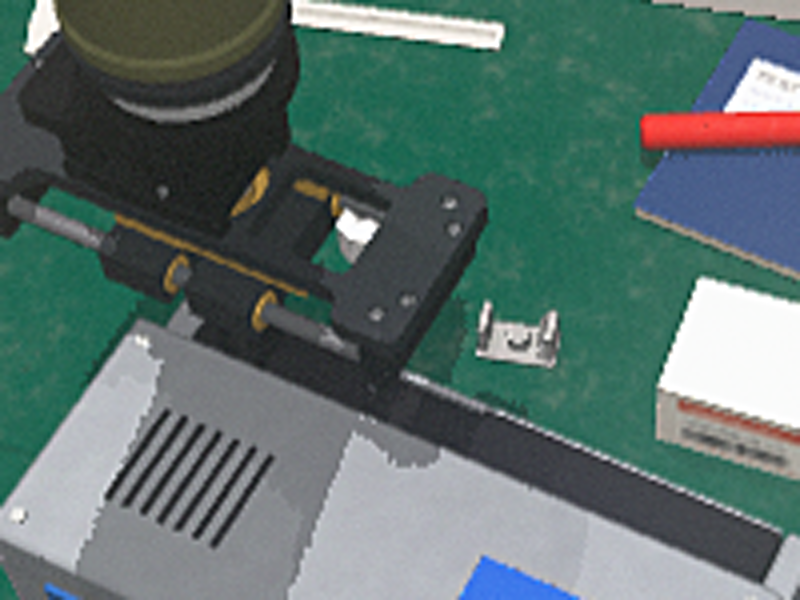

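```bash
python3 - <<'E'
from h import *
t=monitor.get_obs()['tool_pos']-np.array([0,0,.019])
for c,o0 in(('side',(180,100)),('top',(230,150))):
    m=camera_model(c);q=R.from_euler('xyz',m['attitude'],degrees=True).as_matrix().T@(t-m['xyz'])
    u=m['fx']*q[0]/q[2]+m['cx'];v=m['fy']*q[1]/q[2]+m['cy'];print(c,u,v,(u-o0[0])*4,(v-o0[1])*4)
E
```

```text
side 244.3015917234968 184.99262319934442 257.20636689398725 339.9704927973777
top 295.52901983745085 240.09680911122393 262.1160793498034 360.38723644489573
```

View pics/a.png

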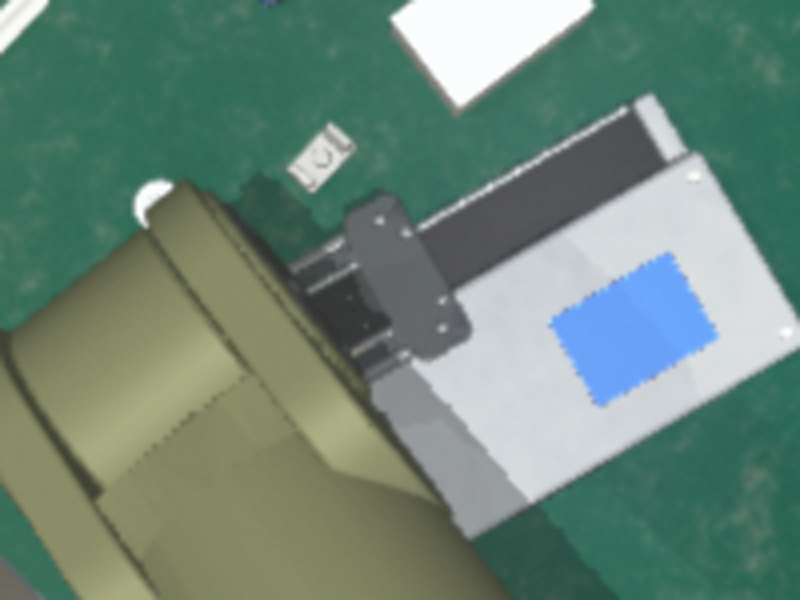

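Both views agree with the geometry: end plate at (380,370) side / (405,280) top; fingertips hidden beneath at s≈31 mm. Lowering.

>>> step_arm --pt "-1 0.004 0.0005 0 0" --pt "-1 0.008 0.0005 0 0" --pt "-1 0.01 0.0005 0 0" --pt "-1 0.01 0.0005 0 0"

```text
time_s: 4.72
tool_pos: [0.5566, 0.2055, 0.0752]
tool_rot: [-96.2, 90.0, -157.0]
force: [-0.5, -0.1, -0.5]
grip_width: 0.0003
```

```bash
python3 st.py
```

```text
t 4.72 s(mm) 30.7 across -0.8 tip_z 56.2 F [-0.53 -0.09 -0.5 ] along -0.18
```

>>> step_arm --pt "-1 0.001 0.0005 0 0" --pt "-1 0.0015 0.0005 0 0" --pt "-1 0.002 0.0005 0 0" --pt "-1 0.002 0.0005 0 0"

```text
time_s: 5.22
tool_pos: [0.5573, 0.2059, 0.0738]
tool_rot: [45.6, 90.0, -15.2]
force: [-1.3, -0.2, 3.3]
grip_width: 0.0008
```

```bash
python3 st.py
```

```text
t 5.22 s(mm) 30.7 across -0.0 tip_z 54.8 F [-1.28 -0.23  3.34] along -0.42
```

>>> step_arm --pt "-1 0 0 0.003 0" --pt "-1 0 0 0.006 0" --pt "-1 0 0 0.01 0" --pt "-1 0 0 0.014 0" --pt "-1 0 0 0.018 0" --pt "-1 0 0 0.022 0" --pt "-1 0 0 0.026 0" --pt "-1 0 0 0.03 0"

```text
time_s: 6.22
tool_pos: [0.572, 0.1794, 0.0735]
tool_rot: [-92.5, 90.0, -153.2]
force: [-0.9, 2.7, 2.9]
grip_width: 0.0003
```

```bash
python3 st.py
```

```text
t 6.22 s(mm) 61.0 across -0.1 tip_z 54.5 F [-0.92  2.74  2.91] along -2.84
```

>>> step_arm --pt "-1 0 0 0.004 0" --pt "-1 0 0 0.008 0" --pt "-1 0 0 0.012 0" --pt "-1 0 0 0.016 0" --pt "-1 0 0 0.02 0" --pt "-1 0 0 0.024 0" --pt "-1 0 0 0.028 0" --pt "-1 0 0 0.03 0"

```text
time_s: 7.22
tool_pos: [0.5868, 0.1526, 0.0734]
tool_rot: [-20.6, 90.0, -81.4]
force: [-0.9, 0.6, 2.8]
grip_width: 0.0006
```

```bash
python3 st.py
```

```text
t 7.22 s(mm) 91.5 across -0.3 tip_z 54.4 F [-0.91  0.62  2.77] along -0.98
```

>>> step_arm --pt "-1 0 0 0.003 0" --pt "-1 0 0 0.006 0" --pt "-1 0 0 0.009 0" --pt "-1 0 0 0.012 0" --pt "-1 0 0 0.0145 0" --pt "-1 0 0 0.0145 0"

```text
time_s: 7.98
tool_pos: [0.5937, 0.1405, 0.0735]
tool_rot: [-17.8, 90.0, -78.6]
force: [-1.1, -1.2, 1.0]
grip_width: 0.0003
```

```bash
python3 st.py
```

```text
t 7.97 s(mm) 105.6 across -0.1 tip_z 54.5 F [-1.12 -1.2   0.96] along 0.5
```

>>> step_arm --pt "-1 0.001 0 0 0" --pt "-1 0.002 0 0 0" --pt "-1 0.002 0 0 0"

```text
time_s: 8.35
tool_pos: [0.5935, 0.1409, 0.0714]
tool_rot: [-86.2, 90.0, -147.0]
force: [0.2, 0.7, 0.0]
grip_width: -0.0
```

```bash
python3 st.py
```

```text
t 8.35 s(mm) 105.1 across -0.2 tip_z 52.4 F [0.15 0.73 0.02] along -0.56
```

Fingertips have dropped into the notch freely. Pressing the key.

>>> step_arm --pt "-1 0.0015 0 0.0005 0" --pt "-1 0.003 0 0.0005 0" --pt "-1 0.0045 0 0.0005 0" --pt "-1 0.006 0 0.0005 0" --pt "-1 0.0075 0 0.0005 0" --pt "-1 0.0085 0 0.0005 0" --pt "-1 0.0085 0 0.0005 0"

```text
time_s: 9.22
tool_pos: [0.5939, 0.1403, 0.0629]
tool_rot: [28.6, 90.0, -32.2]
force: [-0.9, -0.1, 2.0]
grip_width: 0.0004
```

```bash
python3 st.py
```

```text
t 9.22 s(mm) 105.8 across -0.1 tip_z 43.9 F [-0.94 -0.09  2.01] along -0.38
```

>>> step_arm --pt "-1 0.001 0 0 0" --pt "-1 0.002 0 0 0" --pt "-1 0.003 0 0 0" --pt "-1 0.0035 0 0 0"

```text
time_s: 9.72
tool_pos: [0.594, 0.1403, 0.0605]
tool_rot: [-19.8, 90.0, -80.6]
force: [-4.7, -2.8, 11.6]
grip_width: 0.0002
```

```bash
python3 st.py
```

```text
t 9.72 s(mm) 105.8 across -0.0 tip_z 41.5 F [-4.66 -2.78 11.62] along 0.15
```

>>> step_arm --pt "-1 -0.002 0 0 0" --pt "-1 -0.006 0 0 0" --pt "-1 -0.015 0 0 0" --pt "-1 -0.03 0 0 0" --pt "-1 -0.07 0 0 0" --pt "-1 -0.12 0 0 0" --pt "-1 -0.17 0 0 0" --pt "-1 -0.2 0 0 0" --pt "-1 -0.2 0 0 0"

```text
time_s: 10.85
tool_pos: [0.5952, 0.1414, 0.2636]
tool_rot: [69.0, 89.6, 8.3]
force: [-0.2, 1.0, 0.7]
grip_width: 0.0004
```

```bash
python3 - <<'E'
from h import *
exec(open('st.py').read())
for c in('side','top'):
    im,d=read_camera(c);P=cloud(c,d)
    if c=='side': cv2.imwrite('pics/c.png',cv2.resize(im[90:360,130:450],None,fx=2.2,fy=2.2)[...,::-1])
    for t in('drawer','weight','grey_clip','carton'):
        for r in regions_of(c,t)[:1]:
            q=P[r['pixels']&(d>0)];b=(q-O)@x
            print(c,t,round(r['p'],2),np.median(q,0).round(3),'boxx',np.percentile(b*1000,[1,5,20,50]).round(1) if t=='drawer' else '')
E
```

```text
t 10.85 s(mm) 105.5 across 1.6 tip_z 244.6 F [-0.18  1.    0.68] along -0.96
side drawer 0.65 [0.485 0.049 0.02 ] boxx [-103.8 -101.2 -100.6  -83.6]
side weight 0.54 [0.638 0.259 0.022] boxx 
side grey_clip 0.78 [0.666 0.177 0.006] boxx 
side carton 0.96 [0.732 0.08  0.044] boxx
```

View pics/c.png

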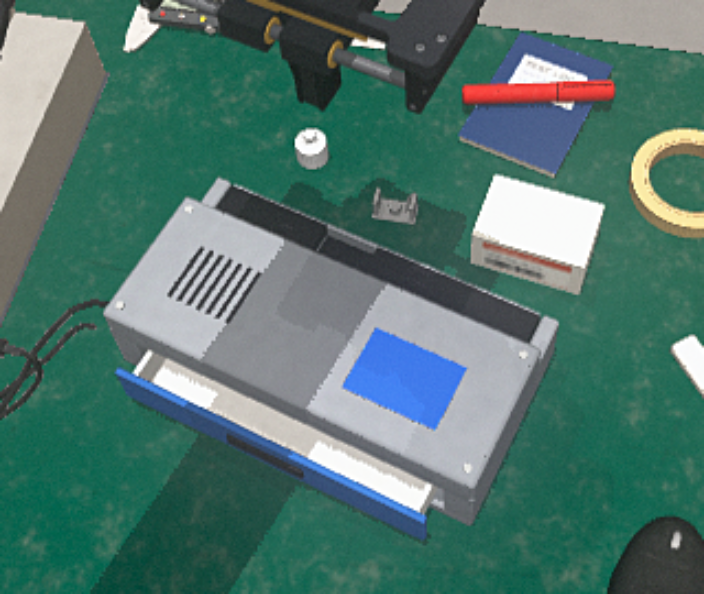

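Drawer stands well out, bystanders unmoved (weight (312,148), clip (395,207), carton (540,235)), arm clear. Handing in.

```bash
python3 -c "
from h import *
print(env.sign_off())"
```

```text
the job is handed in; nothing more can be done
None
```

The release key is pressed down and the drawer stands fully out, as near as the camera can measure. The job is handed in at about 11 s of the 64 s allowed.

- **Finding the notch:** With closed, empty fingers I touched the sill about 31 mm from its left end at roughly 3 N and ran lightly to the right. At about 106 mm, the first place, the upward force fell from about 2.8 N to 1 N. Lowering the fingers 2 mm further met no resistance, which confirmed the notch.
- **Pressing the key:** I pressed until the fingertips stopped dead at z ≈ 41.5 mm. The calculated bottom is 41 mm. The force there was 11.6 N, well above the key's 4–5 N friction, so this was the hard stop. I then lifted straight up, well clear of the box.
- **Last checks:** The drawer front measures 25–26 mm beyond the box front, against a full travel of 24 mm. I took no such measurement while it was shut, so the difference may be a slightly proud panel or the 2 mm camera calibration. Weight, clip and carton are where they were to within 1 mm.
- **Limit of the checks:** The top camera, with the arm in its view, reported none of the drawer, weight, clip or carton in the last check, so these results rest on the side camera alone.

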